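# Level the sprung display shelf on the market stall

### The arm

A 6-joint arm with a two-finger parallel gripper is mounted at the origin on the work surface. World frame = base frame: x ahead of the robot, y to its left, z up, the work surface at z = 0. Lengths are in m, angles in rad, forces in N, time in s.
With the tool pointing down it reaches from about 0.4 to 0.825 m from the base axis. Payload 7 kg.
Tool frame: the origin (TCP) lies between the finger pads; the fingertips stand 8 mm ahead of it and the grasp point (between the pads) lies 11 mm behind it (arm.finger_overhang is the distance from the TCP to the fingertips, in m); z points along the fingers, y is the line along which they close (so a half turn about z gives the same grasp; the last joint's range is limited). The gripper opens to 88 mm and grips with 3 to 60 N. Pads are 19 mm wide; open, the fingers measure 130 mm over their backs; the gripper's body (78 mm by 193 mm) begins 47 mm behind the grasp point.
Start: joints at [-0.831, 0.359, 0.012, 0, -1.224, -0.288], TCP at [0.295, -0.607, 0.235] pointing down, gripper open.
Joint ranges: [-3.07, 3.07], [-1.43, 2.12], [-1.02, 1.25], [-3.03, 1.67], [-3.05, -0], [-3.03, 3.03]. Speed limits (rad/s): [2.39, 2.39, 3.01, 3.14, 3.14, 3.14].

### API

Orientations are given as [roll, pitch, yaw] about the fixed x, y, z axes, in that order (R = Rz(yaw) Ry(pitch) Rx(roll)).
In Python, from station import arm gives the robot as it stands.
- The arm moves only by the tool move_arm, never from a script. Its argument "rows" is text: rows parted by semicolons, each of 7 numbers parted by spaces: the turn, a rotation vector about the tool's x, y, z in degrees, then the shift along the tool's x, y, z in m, then the finger opening in m, from 0 to 0.0876. A call has 1 to 8 rows; each row shifts and turns the commanded pose from where the row before left it, along the tool's axes as they then stand; what a row does not reach is not made up. A row lasts 1/8 s, in which the tool goes at most 62.5 mm and 10.7 degrees, less where a joint would pass 70% of its speed; a pose out of reach is approached as far as the arm can. A call is refused whole if a number of a shift passes 0.0625 or a number of a turn 10.7, either way. A call with a gripper value outside its range is refused whole. The fingers move at their own pace and stop on an object; "squeeze" is the grip in N (left out, the last holds). Time passes only in rows, so rows that do not move let the fingers close. It gives the time, the measured TCP pose, the force, the opening and the grip force at its end, in the units of the state.
- arm.get_state(): the state, without advancing time (a new reading comes with each control period).
- arm.grab_frame(name): name is "side" or "top" or "wrist"; returns (picture, depth): 420x560x3 uint8, blue, green, red; 420x560 float32, m along the optical axis (not along the pixel's ray), 0 where there is no reading.
- arm.camera_model(name): a dict with "mtx" (3x3 intrinsics, pixels), "camera_from_world" (4x4, takes a point from world to camera coordinates); the wrist camera has in their place "mount" (4x4, takes a point from camera to tool coordinates, whose origin is the TCP and whose axes are the flange's). Camera axes: x right, y down, z forward; pixel columns grow to the right and rows downward; lengths in m; the calibration is good to about 2 mm. A picture is of the moment at which its call begins: read the wrist's pose just before it. camera_model takes no time and is no camera call.
- arm.job_done(): hands the job in; it is judged then, once.
The state is a dict: "t": time; "q": joint angles; "qd": joint speeds; "joint_efforts": joint torques, N m; "eef_pos": TCP position; "ee_rot": TCP orientation; "force": force on the tool from outside, world axes, zero at the start; "moment": the same for the moment, N m; "width": finger opening in m; "gripper_force": force on a finger pad.
Only numpy, scipy, OpenCV 4.12 (cv2) and the standard library are available. Lean on these libraries where they do the work, as an engineer would, in place of code of your own. Each camera call takes 0.05 s, during which the arm holds its last target. There are 200 camera calls.

### The job

Get the little display shelf ready for stock: first clear both wooden offcuts off it into the waste bin. Then turn the black knob of the levelling foot so that, with the spirit level lying along the shelf and pressed down firmly enough that the sprung shelf sits on its foot, the bubble is centred between the two lines. Finish while still pressing: the program ends with the fingers holding the level down like this, and the other goods are left where they stand.

Things in the scene. Friction and masses are not known exactly. Their poses are not given: they have to be found in the camera images.
- stand: White wooden base of the shelf, fixed to the table, 170 mm (x) by 475 mm (y), yaw within about 0.2 rad. Origin on the table under the middle of the shelf; its y axis runs along the shelf towards the hinge end, -y to the levelling foot, z up. The foot's housing is a dark steel block 60 x 60 mm, 105 mm high, centred at y = -235 mm.
- shelf: Pale board 170 (x) by 355 (y) by 14 mm. Origin on the hinge, at (0, 170, 85) mm of the stand, mid lower edge; the board reaches to y = -355 mm, its top is at z = 14 mm. It turns about the hinge's x axis only. A spring holds it 1.7 degrees up (foot end high), clear of the foot. On the level's foot end 3 to 5 N start to lower it and 5 to 9 N seat it; on its middle or hinge end up to 3 times as much.
- foot: Steel bar of the levelling foot, 12 mm thick, 70 mm long (x), under the free end of the shelf, 330 mm from the hinge. Origin on top of it. Driven by the knob: 8 mm up for each radian turned clockwise seen from above; it stays where it is left. At the start it is 5 to 15 mm too low for a level shelf (0.65 to 1.8 rad of the knob).
- knob_grip (a point): On the vertical axis of the foot's round black knob, at the height to grip, (0, -235, 131) mm of the stand. The knob is 44 mm across (48 over its ribs), 24 mm tall, its top 10 mm above this point. It does not rise as it turns, needs 0.2 Nm, and can be gripped at any yaw; clockwise from above raises the foot.
- level: Aluminium spirit level, loose on the shelf, 190 mm long (y), 30 wide, 38 high, about 0.22 kg. Origin at the middle of its underside. It lies along the shelf within about 0.06 rad, -y end towards the foot. The vial is in a 70 mm gap in the middle; press on the raised end blocks (60 mm long, flat tops 38 mm above the underside, centred at y = +65 and -65 mm).
- bubble (a joint): Place of the pale bubble in the vial, told as the level's tilt along its length, rad: 0 is centred, 0.01 rad is 3 mm; positive: bubble towards the hinge end (+y), so the foot is too low. About 0.024 per radian of the knob while the shelf is pressed onto the foot; settles in 1 s. The bubble is 12 mm long, the black lines 18 mm apart: it lies between them within +-0.01.
- offcut_block: Offcut of pine, plain block 50 mm (x) by 28 mm (y) by 26 mm high, 30 g, loose on the shelf. Origin at the middle of its underside.
- offcut_step: Offcut of pine with a step, 50 mm (x) by 28 mm (y); 14 mm high, and 30 mm high over the half from x = -25 to -1 mm; 30 g, loose on the shelf. Origin at the middle of its underside.
- bin: Grey open-topped waste bin, fixed to the table, 160 mm (x) by 130 mm (y), 110 mm high, walls 4 mm. Origin at the middle of its underside.
- dish: Bystander: small white ring dish, 60 mm across and 16 mm high, loose on the shelf near the hinge end. Origin at the middle of its underside.
- tumbler: Bystander: steel tumbler 72 mm across, 170 mm tall, upright beyond the shelf. Origin at its underside.
- bead_jar: Bystander: glass jar 64 mm across, 90 mm tall. Origin at its underside.
- tape_roll: Bystander: cardboard ring 90 mm across, 25 mm high, lying flat in front of the shelf. Origin at its underside.
- screwdriver: Bystander: screwdriver lying in front of the shelf.
- mug: Bystander: blue mug 80 mm across, 95 mm tall, to the robot's right. Origin at its underside.
- card_box: Bystander: small cardboard box 90 x 60 x 35 mm. Origin at its underside.
There are look-alikes about, which are no part of the job. Leave any green or yellow look-alike of the offcut_step alone. Leave any green or purple look-alike of the offcut_block alone.

How it is judged:
By the outcome, as a careful person would: the job done as asked, in the order asked, and still so for the second after the job is handed in, while the arm keeps its last pose, push and grip.
It also fails if it takes over 72 s, if anything falls off the work surface, if the arm or the gripper's body presses on something with over 40 N, if the wrist force passes 120 N, or if a joint passes its speed limit or range.

## Working session

There is one attempt and no reset: what is moved stays moved. The work goes in short steps, Python scripts to look and compute and a tool call to move; the robot and the scene stay as the last step left them, time stands still between calls to the robot, and variables do not carry over. Pictures are saved under pics/ and viewed, at most 10 in all, crops included, and the job is handed in when it is done.

Besides the shell and the picture viewer there is one more tool, called after "Emit:" as name(argument=value, ...), one argument or row to a line, values as JSON. move_arm: Moves the arm, as the interface text tells. Its arguments: {"type":"object","properties":{"rows":{"type":"string"},"squeeze":{"type":"number"}},"required":["rows"]}

```bash
ls; mkdir -p pics; cat > h.py <<'E'
from station import arm
import numpy as np, cv2
from scipy.spatial.transform import Rotation as R
def T_tool():
    s=arm.get_state(); T=np.eye(4); T[:3,:3]=R.from_euler('xyz',s['ee_rot']).as_matrix(); T[:3,3]=s['eef_pos']; return T
def grab(n):
    m=arm.camera_model(n)
    W=T_tool()@np.array(m['mount']) if 'mount' in m else np.linalg.inv(np.array(m['camera_from_world']))
    p,d=arm.grab_frame(n); return p,d,np.array(m['mtx']),W
def cloud(d,K,W):
    v,u=np.mgrid[:d.shape[0],:d.shape[1]]
    P=np.stack([(u-K[0,2])/K[0,0]*d,(v-K[1,2])/K[1,1]*d,d],-1)
    return P@W[:3,:3].T+W[:3,3]
E
python3 - <<'E'
from h import *
s=arm.get_state();print({k:np.round(v,3).tolist() for k,v in s.items()})
for n in('top','side'):
    p,d,K,W=grab(n);cv2.imwrite(f'pics/{n}0.png',p);np.savez(f'{n}0.npz',p=p,d=d,K=K,W=W);print(n,K.round(1).tolist(),W.round(3).tolist())
E
```

```text
pics
{'t': 0.0, 'q': [-0.831, 0.359, 0.011, -0.0, -1.224, -0.288], 'qd': [-0.0, 0.0, -0.0, 0.0, 0.001, 0.0], 'joint_efforts': [0.0, -58.273, 29.306, 6.998, 0.007, -0.0], 'eef_pos': [0.294, -0.607, 0.234], 'ee_rot': [3.14, -0.0, -2.69], 'force': [0.027, -0.828, 0.222], 'moment': [0.001, 0.012, 0.005], 'gripper_force': 0.0, 'width': 0.087}
top [[420.8, 0.0, 275.5], [0.0, 420.8, 208.6], [0.0, 0.0, 1.0]] [[0.02, -0.982, 0.187, 0.364], [-0.999, -0.026, -0.029, -0.024], [0.033, -0.187, -0.982, 1.014], [0.0, 0.0, 0.0, 1.0]]
side [[380.6, 0.0, 278.9], [0.0, 380.6, 207.3], [0.0, 0.0, 1.0]] [[-0.929, -0.191, 0.318, 0.287], [-0.371, 0.487, -0.791, 0.629], [-0.004, -0.852, -0.523, 0.492], [0.0, 0.0, 0.0, 1.0]]
```

View pics/top0.png

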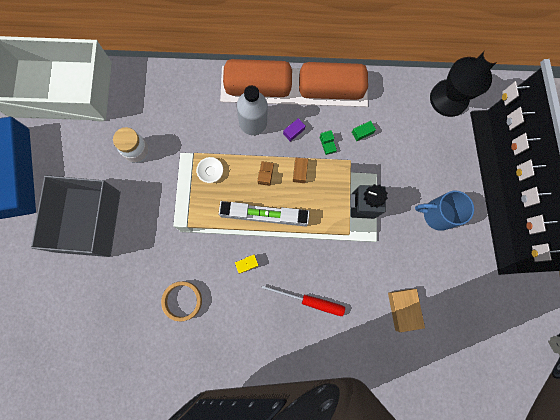

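View pics/side0.png

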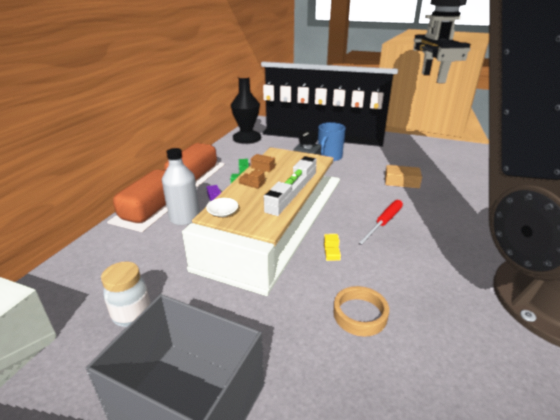

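The top view shows the shelf with two brown offcuts at (266,173) and (301,169). The look-alikes, all off the shelf, are green (328,142) and (364,130), purple (294,130) and yellow (246,264). The two on the shelf are the targets. The level is at (264,212), the knob at (375,193), and the grey bin at (75,215); the pale crate at (60,80) isn't the bin.

```bash
cat >> h.py <<'E'
def rect(P2):
    c,(w,h),a=cv2.minAreaRect(P2.astype(np.float32)*1000); return np.round(c,1),np.round((w,h),1),round(a,1)
E
python3 - <<'E'
from h import *
z=np.load('top0.npz');p,d,K,W=[z[k] for k in 'pdKW'];C=cloud(d,K,W)
hsv=cv2.cvtColor(p,cv2.COLOR_BGR2HSV)
for n,(u,v) in dict(block=(266,166),blk2=(266,180),stepA=(300,164),stepB=(300,176),knob=(375,193),house=(366,205),binrim=(38,215),binin=(75,220),levelL=(235,209),levelR=(295,214),shelf=(250,190),shelfR=(340,200),shelfL=(200,200),dish=(210,170)).items(): print(n,C[v,u].round(3),hsv[v,u])
def show(n,m,box):
    x0,y0,x1,y1=box;M=np.zeros(m.shape,bool);M[y0:y1,x0:x1]=m[y0:y1,x0:x1]
    Q=C[M];print(n,M.sum(),rect(Q[:,:2]),Q[:,2].min().round(3),np.percentile(Q[:,2],[10,50,95]).round(4))
Z=C[...,2]
top=(Z>.118)
show('off1',top,(252,155,282,190));show('off2',top,(286,152,316,188))
show('level',Z>.128,(215,195,315,228))
show('knob',Z>.13,(355,180,392,220))
show('house',Z>.09,(355,175,392,220))
show('bin',(Z>.1)&(Z<.125),(30,170,125,260))
show('shelf',(Z>.08)&(Z<.125),(180,145,355,240))
show('shelfall',(Z>.06)&(Z<.125),(170,145,390,245))
a=p[150:240,175:395];cv2.imwrite('pics/crop.png',cv2.resize(a,None,fx=3.6,fy=3.6,interpolation=cv2.INTER_CUBIC))
E
```

```text
block [ 0.63  -0.027  0.118] [ 15 160 145]
blk2 [ 0.594 -0.028  0.133] [ 15 166 161]
stepA [ 0.632 -0.101  0.136] [ 15 160 163]
stepB [ 0.605 -0.102  0.134] [ 15 166 164]
knob [ 0.57  -0.262  0.141] [ 43   8 212]
house [ 0.551 -0.252  0.105] [107  27  84]
binrim [0.509 0.459 0.108] [120  17  61]
binin [0.516 0.425 0.007] [107  23  78]
levelL [0.528 0.036 0.139] [108   6 221]
levelR [ 0.519 -0.091  0.144] [111   8 219]
shelf [0.578 0.007 0.103] [ 19 119 225]
shelfR [ 0.56  -0.193  0.11 ] [ 19 120 202]
shelfL [0.553 0.116 0.1  ] [ 18 121 210]
dish [0.621 0.097 0.105] [ 45   2 241]
off1 247 (array([502.6, -17.8]), array([ 30.1, 276.2]), 86.3) 0.118 [0.1189 0.133  0.1373]
off2 311 (array([503.8, -74.2]), array([ 33.8, 295.5]), 76.7) 0.119 [0.1307 0.1331 0.1359]
level 1129 (array([451.3, -18.8]), array([189.5, 173.4]), 85.2) 0.128 [0.1362 0.1417 0.1472]
knob 383 (array([ 466. , -161.5]), array([ 46.7, 339.5]), 44.4) 0.13 [0.1385 0.1416 0.1444]
house 798 (array([ 493.2, -150.4]), array([ 80.6, 352.8]), 32.8) 0.09 [0.1027 0.125  0.1437]
bin 843 (array([514.5, 396.3]), array([133.8, 160.5]), 86.7) 0.1 [0.1025 0.1091 0.1127]
shelf 11066 (array([573.6, -22.5]), array([386.6, 170.9]), 88.6) 0.084 [0.0987 0.1055 0.1132]
shelfall 11914 (array([573. , -62.1]), array([466.9, 170.9]), 88.4) 0.06 [0.0966 0.1052 0.113 ]
```

View pics/crop.png

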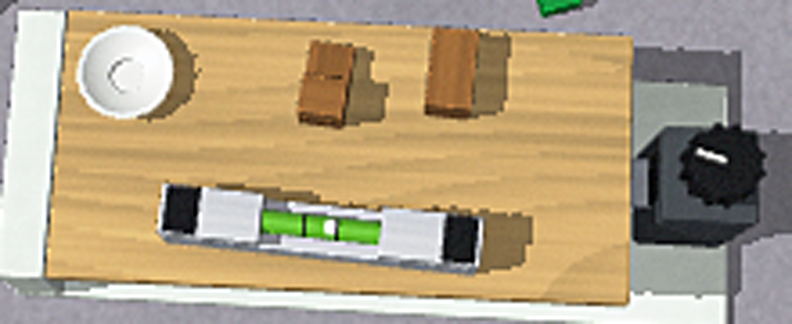

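The crop confirms the choice: the stepped offcut is at full-image (266,173) and the plain block at (301,169), with white marks on the knob. Next I'll measure them with zero-depth pixels removed.

```bash
python3 - <<'E'
from h import *
z=np.load('top0.npz');p,d,K,W=[z[k] for k in 'pdKW'];C=cloud(d,K,W);Z=C[...,2]
hsv=cv2.cvtColor(p,cv2.COLOR_BGR2HSV)
def show(n,m,box):
    x0,y0,x1,y1=box;M=np.zeros(m.shape,bool);M[y0:y1,x0:x1]=m[y0:y1,x0:x1]
    M=cv2.morphologyEx((M&(d>0)&(Z<.25)).astype('u1'),cv2.MORPH_OPEN,np.ones((2,2)))>0
    Q=C[M];print(n,M.sum(),rect(Q[:,:2]),np.percentile(Q[:,2],[10,50,95]).round(4),Q.mean(0).round(4))
show('off1hi',Z>.126,(252,155,282,190));show('off1',Z>.113,(252,155,282,190));show('off2',(Z>.127),(286,152,316,188))
show('level',Z>.132,(215,195,315,228))
show('levelL',Z>.134,(215,195,248,228))
show('levelR',Z>.134,(281,195,315,228))
show('knob',(Z>.134)&(Z<.16),(355,180,392,220))
show('bin',(Z>.1)&(Z<.125),(30,170,125,260))
show('shelf',(Z>.09)&(Z<.12)&(hsv[...,1]>90),(180,145,355,240))
show('dish',(Z>.106)&(hsv[...,1]<60),(190,150,230,190))
show('bottle',(Z>.03)&(Z<.25),(232,80,272,135))
s=np.load('side0.npz');p,d,K,W=[s[k] for k in 'pdKW'];C=cloud(d,K,W);Z=C[...,2]
show('s_level',(Z>.13),(262,150,322,215))
show('s_knob',(Z>.12),(290,120,322,160))
E
```

```text
off1hi 151 (array([492. , -18.9]), array([ 28.1, 254.9]), 85.9) [0.1205 0.1343 0.1372] [ 0.5988 -0.0263  0.1372]
off1 293 (array([502.2, -19.7]), array([ 30.2, 275.3]), 85.5) [0.1091 0.1213 0.1367] [ 0.6091 -0.0282  0.1307]
off2 289 (array([505.9, -76.3]), array([ 34.2, 301. ]), 76.2) [0.1244 0.133  0.1358] [ 0.6183 -0.1036  0.137 ]
level 1049 (array([520.8, -28.9]), array([192.3,  32.3]), 86.5) [0.133  0.1417 0.1471] [ 0.5196 -0.0278  0.1404]
levelL 406 (array([526.8,  37.3]), array([59.4, 28.3]), 85.3) [0.1375 0.1408 0.1437] [0.5256 0.0374 0.14  ]
levelR 409 (array([515.4, -93.9]), array([61.5, 31.6]), 89.9) [0.137  0.1449 0.1479] [ 0.5142 -0.092   0.1426]
knob 362 (array([ 577.3, -291.5]), array([43.9, 98.8]), 24.3) [0.1361 0.1416 0.1444] [ 0.5658 -0.2686  0.1357]
bin 824 (array([515.4, 421.5]), array([184.3, 159.4]), 86.7) [0.0939 0.1044 0.1118] [0.5152 0.3974 0.1021]
shelf 9345 (array([518.8, -53.8]), array([305.2, 396.8]), 3.8) [0.1002 0.1057 0.1119] [ 0.5694 -0.0486  0.1076]
dish 491 (array([499.1,  53.6]), array([306.4,  58. ]), 19.1) [0.1058 0.1123 0.1185] [0.6172 0.095  0.1157]
bottle 1562 (array([611. ,   3.7]), array([495.9,  97.7]), 1.7) [0.0416 0.1005 0.1712] [0.7858 0.0063 0.0992]
s_level 870 (array([460.9, 238.1]), array([122.3, 846.2]), 15.8) [0.129  0.1403 0.1463] [ 0.5247 -0.0157  0.1391]
s_knob 278 (array([485.9,  12.5]), array([  47.1, 1294. ]), 15.8) [0.1204 0.1378 0.1472] [ 0.5542 -0.2348  0.1335]
```

```bash
cat >> h.py <<'E'
def plan(pos,yaw):
    s=arm.get_state();T=T_tool()
    Rt=R.from_euler('xyz',[np.pi,0,yaw]); r=(R.from_matrix(T[:3,:3]).inv()*Rt).as_rotvec(degrees=True)
    sh=Rt.inv().apply(np.array(pos)-T[:3,3]); print('t',s['t'],'rot',r.round(2),'shift',(sh*1000).round(1),'mm; q',np.round(s['q'],2),'F',np.round(s['force'],1),'w',round(s['width'],4))
E
python3 -c "
from h import *
print(np.array(arm.camera_model('wrist')['mount']).round(3),arm.camera_model('wrist')['mtx'])
plan([.58,-.06,.36],-np.pi)"
```

```text
[[-0.001 -0.969 -0.247  0.066]
 [ 1.    -0.001  0.001 -0.   ]
 [-0.001 -0.247  0.969 -0.15 ]
 [ 0.     0.     0.     1.   ]] [[358.80872554   0.         280.42605348]
 [  0.         358.80872554 208.25784629]
 [  0.           0.           1.        ]]
t 0.1 rot [ 0.08 -0.03 25.88] shift [-285.5  546.9 -126.3] mm; q [-0.83  0.36  0.01 -0.   -1.22 -0.29] F [ 0.2 -0.7 -0.2] w 0.0874
```

Emit:
move_arm(
  rows="0 0 8.63 0 0 -0.042 0.05;0 0 8.63 0 0 -0.042 0.05;0 0 8.62 0 0 -0.042 0.05;0 0 0 -0.0285 0.0547 0 0.05;0 0 0 -0.0285 0.0547 0 0.05;0 0 0 -0.0285 0.0547 0 0.05;0 0 0 -0.0285 0.0547 0 0.05;0 0 0 -0.0285 0.0547 0 0.05",
  squeeze=15,
)

```text
t: 1.1
eef_pos: [0.4376, -0.3318, 0.3603]
ee_rot: [3.141, -0.0, 3.142]
force: [1.2, -0.6, -0.1]
width: 0.05
gripper_force: 0.0
```

Emit:
move_arm(
  rows="0 0 0 -0.0285 0.0547 0 0.05;0 0 0 -0.0285 0.0547 0 0.05;0 0 0 -0.0285 0.0547 0 0.05;0 0 0 -0.0285 0.0547 0 0.05;0 0 0 -0.0285 0.0547 0 0.05;0 0 0 0 0 0 0.05;0 0 0 0 0 0 0.05",
)

```text
t: 1.98
eef_pos: [0.5795, -0.0599, 0.36]
ee_rot: [-3.141, -0.001, -3.14]
force: [0.2, -0.0, -0.8]
width: 0.05
gripper_force: 0.0
```

```bash
python3 - <<'E'
from h import *
plan([.58,-.06,.36],-np.pi)
p,d,K,W=grab('wrist');cv2.imwrite('pics/w1.png',p);np.savez('w1.npz',p=p,d=d,K=K,W=W)
E
```

```text
t 1.975 rot [-0.02 -0.07  0.07] shift [-0.5 -0.1  0. ] mm; q [ 0.23  0.15  0.02 -0.   -1.43 -1.8 ] F [ 0.2 -0.  -0.8] w 0.05
```

View pics/w1.png

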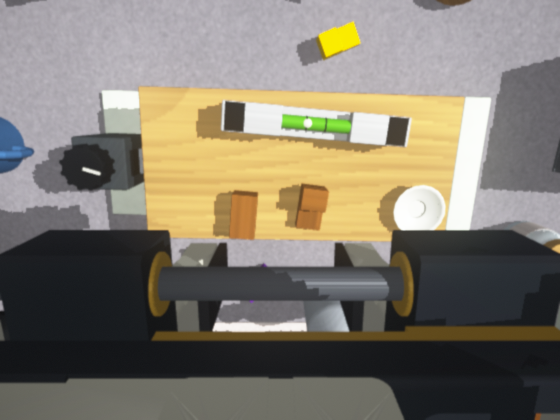

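The wrist view shows the block at (243,215), the step at (311,206) with its high half towards the robot, the knob at (88,168) and the level at (316,124).

```bash
python3 - <<'E'
from h import *
z=np.load('w1.npz');p,d,K,W=[z[k] for k in 'pdKW'];C=cloud(d,K,W);Z=C[...,2]
hsv=cv2.cvtColor(p,cv2.COLOR_BGR2HSV)
def show(n,m,box):
    x0,y0,x1,y1=box;M=np.zeros(m.shape,'u1');M[y0:y1,x0:x1]=m[y0:y1,x0:x1]
    M=cv2.morphologyEx(M,cv2.MORPH_OPEN,np.ones((3,3)))
    nn,L,st,_=cv2.connectedComponentsWithStats(M)
    M=(L==1+st[1:,4].argmax())&(d>0.05)
    Q=C[M];Q=Q[(abs(Q-np.median(Q,0))<.25).all(1)]
    print(n,M.sum(),*rect(Q[:,:2]),np.percentile(Q[:,2],[5,50,95]).round(4),np.median(Q,0).round(4))
off=(hsv[...,1]>140)&(hsv[...,0]<22)
print(hsv[215,243],hsv[190,311],hsv[218,311],hsv[180,200],hsv[206,290])
show('block',off,(222,180,265,241));show('blocktop',(Z>.123),(222,180,265,241))
show('step',off,(288,175,335,232));show('stephi',Z>.126,(288,175,335,232));show('step>.11',Z>.113,(288,175,335,232))
show('level',Z>.128,(210,90,420,155));show('levL',Z>.132,(210,90,281,155));show('levR',Z>.132,(352,90,420,155))
show('knob',Z>.134,(50,130,130,200));show('house',Z>.09,(50,130,137,200))
show('shelf',(Z>.085)&(hsv[...,1]>60),(135,70,475,242))
show('dish',(Z>.104)&(hsv[...,1]<50),(390,170,450,240))
for v in(100,140,170):print([C[v,u].round(4).tolist() for u in(150,200,445)])
E
```

```text
[ 15 176 197] [ 15 175 195] [ 15 172 173] [ 20 134 224] [ 18 137 154]
block 1284 [ 621.6 -104. ] [32.5 55.9] 84.5 [0.107  0.1314 0.1329] [ 0.6155 -0.1015  0.1314]
blocktop 1158 [ 619.5 -101.4] [27.9 50.4] 84.6 [0.1299 0.1316 0.1329] [ 0.6179 -0.1013  0.1316]
step 1256 [614.6 -23.6] [34.8 54.6] 82.9 [0.1072 0.1215 0.1343] [ 0.6062 -0.0264  0.1215]
stephi 601 [599.5 -23.8] [28.1 24.1] 82.0 [0.1305 0.1333 0.1347] [ 0.5986 -0.024   0.1333]
step>.11 1150 [612.5 -25.8] [28.6 50.4] 82.0 [0.1161 0.1301 0.1343] [ 0.6069 -0.0261  0.1301]
level 4655 [519.5 -24.5] [189.6  30. ] 84.9 [0.1367 0.1405 0.1452] [ 0.5196 -0.0272  0.1405]
levL 1845 [513.8 -89.1] [59.7 30. ] 84.9 [0.142  0.1437 0.1457] [ 0.5138 -0.0895  0.1437]
levR 1739 [525.2  40.2] [59.9 30. ] 84.8 [0.1383 0.1399 0.1412] [0.5246 0.0402 0.1399]
knob 1614 [ 564.2 -264.7] [46.5 47.4] 58.4 [0.1377 0.1403 0.1417] [ 0.5631 -0.2634  0.1403]
house 3458 [ 563.5 -263.7] [60.3 61.5] 0.1 [0.0969 0.1287 0.1413] [ 0.5607 -0.2536  0.1287]
shelf 37598 [570.5 -36.5] [357.1 170. ] 88.4 [0.0991 0.1048 0.1189] [ 0.569  -0.0583  0.1048]
dish 2272 [613.2  97.5] [58.3 51.6] 89.6 [0.1049 0.1113 0.1162] [0.6156 0.1001 0.1113]
[[0.4952, -0.2, 0.1085], [0.4951, -0.1467, 0.1068], [0.4947, 0.1201, 0.0996]]
[[0.5373, -0.2033, 0.1096], [0.5374, -0.1487, 0.1081], [0.5379, 0.1257, 0.0981]]
[[0.5706, -0.2066, 0.1086], [0.5707, -0.1507, 0.1075], [0.5719, 0.1295, 0.0981]]
```

```bash
python3 -c "
from h import *
plan([.605,-.025,.1165],-np.pi-np.radians(8))"
```

```text
t 2.025 rot [-0.01 -0.03  8.  ] shift [-20.5  38.8 243.8] mm; q [ 0.23  0.15  0.02  0.   -1.43 -1.8 ] F [-0.2 -0.   0.3] w 0.05
```

Emit:
move_arm(
  rows="0 0 8 0 0 0 0.05;0 0 0 -0.0205 0.0388 0.03 0.05;0 0 0 0 0 0.06 0.05;0 0 0 0 0 0.06 0.05;0 0 0 0 0 0.05 0.05;0 0 0 0 0 0.03 0.05;0 0 0 0 0 0.0135 0.05;0 0 0 0 0 0 0.05",
)

```text
t: 3.02
eef_pos: [0.6051, -0.0255, 0.1171]
ee_rot: [-3.141, -0.001, 3.001]
force: [0.6, -0.0, -0.1]
width: 0.05
gripper_force: 0.0
```

Emit:
move_arm(
  rows="0 0 0 0 0 0 0.01;0 0 0 0 0 0 0.01;0 0 0 0 0 0 0.01;0 0 0 0 0 0 0.01",
  squeeze=15,
)

```text
t: 3.52
eef_pos: [0.6058, -0.0246, 0.118]
ee_rot: [3.141, 0.001, 3.002]
force: [-0.2, 0.7, 3.8]
width: 0.0281
gripper_force: 15.0
```

Emit:
move_arm(
  rows="0 0 0 0 0 -0.02 0.01;0 0 0 0 0 -0.05 0.01;0 0 0 0 0 -0.05 0.01;0 0 0 0 0 -0.05 0.01;0 0 0 0 0 0 0.01",
)

```text
t: 4.15
eef_pos: [0.6072, -0.0245, 0.2919]
ee_rot: [3.139, 0.008, 3.003]
force: [-0.8, 0.8, -0.9]
width: 0.0283
gripper_force: 15.0
```

```bash
python3 -c "
from h import *
plan([.515,.397,.19],-np.pi)
plan([.515,.397,.19],-np.pi-np.radians(8))
z=np.load('top0.npz');p,d,K,W=[z[k] for k in 'pdKW'];C=cloud(d,K,W);Z=C[...,2]
M=np.zeros(Z.shape,bool);M[170:262,30:125]=1;M&=(Z>.1)&(Z<.118)&(d>.1)
print(rect(C[M][:,:2]))
M[:]=0;M[30:120,0:112]=1;M&=(d>.1)&(Z<.3);print('crate',C[M].min(0),C[M].max(0))
"
```

```text
t 4.15 rot [ 0.1   0.45 -7.97] shift [ 92.2 421.5 101.9] mm; q [ 0.28  0.21 -0.06  0.   -1.29 -1.99] F [-0.8  0.8 -0.9] w 0.0283
t 4.15 rot [0.13 0.44 0.03] shift [150.  404.5 101.9] mm; q [ 0.28  0.21 -0.06  0.   -1.29 -1.99] F [-0.8  0.8 -0.9] w 0.0283
(array([514.5, 396.3]), array([133.8, 160.5]), 86.7)
crate [ 0.73438484  0.3648931  -0.7003195 ] [1.37479598 1.07839144 0.10670494]
```

Emit:
move_arm(
  rows="0 0 0 0.019 0.0506 0 0.01;0 0 0 0.019 0.0506 0 0.01;0 0 0 0.019 0.0506 0 0.01;0 0 0 0.019 0.0506 0 0.01;0 0 0 0.019 0.0506 0 0.01;0 0 0 0.019 0.0506 0 0.01;0 0 0 0.018 0.0506 0 0.01;0 0 0 0.018 0.0506 0 0.01",
)

```text
t: 5.15
eef_pos: [0.5121, 0.3987, 0.2862]
ee_rot: [-3.141, -0.001, 3.002]
force: [-0.1, -0.1, -0.6]
width: 0.0282
gripper_force: 15.0
```

Emit:
move_arm(
  rows="0 0 0 0 0 0.04 0.01;0 0 0 0 0 0.055 0.01;0 0 0 0 0 0.055 0.01;0 0 0 0 0 0.04 0.01;0 0 0 0 0 0 0.01;0 0 0 0 0 0 0.05;0 0 0 0 0 0 0.05;0 0 0 0 0 0 0.05",
)

```text
t: 6.15
eef_pos: [0.5136, 0.3977, 0.0988]
ee_rot: [3.139, 0.001, 3.002]
force: [-0.6, -0.6, 0.5]
width: 0.0486
gripper_force: 0.0
```

Emit:
move_arm(
  rows="0 0 0 0 0 -0.05 0.05;0 0 0 0 0 -0.06 0.05;0 0 0 0 0 -0.06 0.05;0 0 0 0 0 -0.02 0.05;0 0 0 0 0 0 0.05",
)

```text
t: 6.78
eef_pos: [0.5136, 0.3976, 0.2905]
ee_rot: [3.137, 0.003, 3.002]
force: [0.3, 0.4, -0.5]
width: 0.05
gripper_force: 0.0
```

```bash
python3 -c "
from h import *
plan([.6185,-.1015,.117],-np.pi-np.radians(5.4))
p,d,K,W=grab('wrist');cv2.imwrite('pics/w2.png',p)
"
```

```text
t 6.775 rot [ 0.28  0.17 -2.59] shift [-151.4 -487.1  173.5] mm; q [ 0.96  0.29  0.03  0.   -1.31 -2.67] F [ 0.3  0.4 -0.5] w 0.05
```

View pics/w2.png

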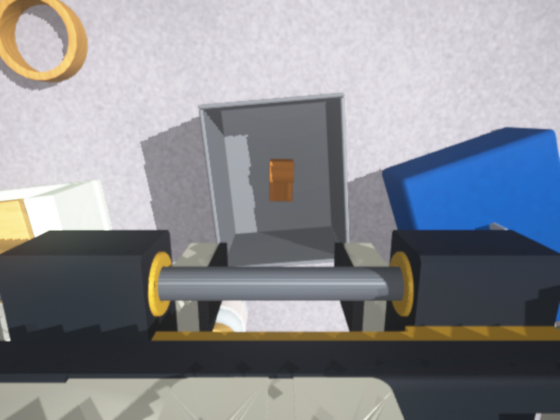

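The step offcut is lying in the bin at (281,180). On to the block.

Emit:
move_arm(
  rows="0 0 -2.6 0 0 0 0.05;0 0 0 -0.019 -0.0608 0 0.05;0 0 0 -0.019 -0.0608 0 0.05;0 0 0 -0.019 -0.0608 0 0.05;0 0 0 -0.019 -0.0608 0 0.05;0 0 0 -0.019 -0.0608 0 0.05;0 0 0 -0.019 -0.0608 0 0.05;0 0 0 -0.019 -0.0608 0 0.05",
)

```text
t: 7.82
eef_pos: [0.6032, -0.033, 0.2859]
ee_rot: [-3.141, -0.002, 3.048]
force: [0.7, 0.1, -0.1]
width: 0.0501
gripper_force: 0.0
```

Emit:
move_arm(
  rows="0 0 0 -0.0185 -0.061 0.02 0.05;0 0 0 0 0 0.06 0.05;0 0 0 0 0 0 0.05",
)

```text
t: 8.2
eef_pos: [0.6118, -0.0903, 0.2028]
ee_rot: [-3.14, -0.011, 3.045]
force: [-0.6, 0.8, 0.5]
width: 0.05
gripper_force: 0.0
```

```bash
python3 - <<'E'
from h import *
plan([.6185,-.1015,.1175],-np.pi-np.radians(5.4))
p,d,K,W=grab('top');C=cloud(d,K,W);Z=C[...,2]
p,d,K,W=grab('wrist');C=cloud(d,K,W);Z=C[...,2];hsv=cv2.cvtColor(p,cv2.COLOR_BGR2HSV)
M=((Z>.125)&(hsv[...,1]>140)&(hsv[...,0]<22)&(abs(C[...,0]-.6)<.1)&(abs(C[...,1]+.1)<.06)&(Z<.14))
print(M.sum(),rect(C[M][:,:2]) if M.sum()>20 else '')
E
```

```text
t 8.2 rot [-0.08 -0.63 -0.13] shift [ -7.7 -10.5  85.3] mm; q [ 0.17  0.29 -0.15 -0.   -1.13 -1.83] F [-0.6  0.8  0.5] w 0.05
3089 (array([ 619.3, -101.6]), array([27.9, 49.6]), 84.7)
```

Emit:
move_arm(
  rows="0 0 0 0 0 0.05 0.05;0 0 0 0 0 0.028 0.05;0 0 0 0 0 0.015 0.05;0 0 0 0 0 0 0.05;0 0 0 0 0 0 0.01;0 0 0 0 0 0 0.01;0 0 0 0 0 0 0.01;0 0 0 0 0 0 0.01",
)

```text
t: 9.3
eef_pos: [0.6186, -0.0916, 0.1223]
ee_rot: [-3.138, 0.008, 3.05]
force: [-5.2, -12.5, 21.3]
width: 0.0241
gripper_force: 16.0
```

Emit:
move_arm(
  rows="0 0 0 0 0 -0.02 0.01;0 0 0 0 0 -0.05 0.01;0 0 0 0 0 -0.05 0.01;0 0 0 0 0 -0.05 0.01;0 0 0 0 0 0 0.01",
)

```text
t: 9.93
eef_pos: [0.6185, -0.0886, 0.2935]
ee_rot: [3.14, 0.012, 3.049]
force: [0.1, 0.4, -0.3]
width: 0.0098
gripper_force: 0.0
```

```bash
python3 -c "
from h import *
plan([.515,.397,.1],-np.pi-np.radians(5.4))
"
```

```text
t 9.925 rot [0.08 0.7  0.12] shift [148.7 473.7 193.5] mm; q [ 0.17  0.24 -0.02  0.   -1.3  -1.83] F [ 0.1  0.4 -0.3] w 0.0098
```

The rows were clipped, so the grasp landed 10 mm off and missed. I'll look again.

```bash
python3 - <<'E'
from h import *
p,d,K,W=grab('wrist');C=cloud(d,K,W);Z=C[...,2];hsv=cv2.cvtColor(p,cv2.COLOR_BGR2HSV)
M=((Z>.112)&(hsv[...,1]>140)&(hsv[...,0]<22)&(abs(C[...,0]-.6)<.1)&(abs(C[...,1]+.1)<.09)&(Z<.15))
print(M.sum(),rect(C[M][:,:2]),np.percentile(C[M][:,2],[5,50,95]))
cv2.imwrite('pics/w3.png',p)
M=((Z>.132)&(Z<.16)&(hsv[...,1]<80)&(abs(C[...,0]-.52)<.06)&(abs(C[...,1]+.03)<.12));print('level',rect(C[M][:,:2]))
E
```

```text
1764 (array([620. , -92.2]), array([28., 49.]), 87.8) [0.12931901 0.13135472 0.13263344]
level (array([519.9, -23.9]), array([190. ,  29.9]), 84.9)
```

View pics/w3.png

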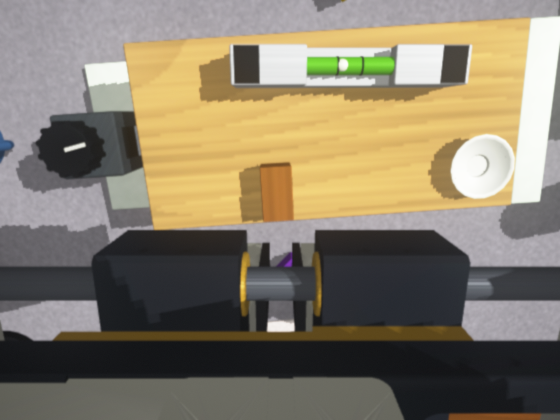

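The block is still upright on the shelf at (276,192) and only slid about 9 mm. Retrying with shorter rows.

```bash
python3 -c "
from h import *
plan([.619,-.092,.1165],-np.pi-np.radians(2.2))"
```

```text
t 9.975 rot [ 0.08  0.45 -3.1 ] shift [ -1.9  -3.5 173.9] mm; q [ 0.17  0.24 -0.03  0.   -1.29 -1.83] F [ 0.   0.3 -1.4] w 0.0099
```

Emit:
move_arm(
  rows="0 0 -3.1 -0.002 -0.0035 0 0.055;0 0 0 0 0 0.05 0.055;0 0 0 0 0 0.05 0.055;0 0 0 0 0 0 0.055;0 0 0 0 0 0 0.055;0 0 0 0 0 0 0.055",
)

```text
t: 10.72
eef_pos: [0.6187, -0.0929, 0.188]
ee_rot: [3.141, 0.004, 3.102]
force: [-0.1, 0.0, 0.3]
width: 0.0544
gripper_force: 0.0
```

```bash
python3 -c "
from h import *
plan([.619,-.092,.1165],-np.pi-np.radians(2.2))"
```

```text
t 10.725 rot [ 0.01  0.22 -0.06] shift [-0.3  0.9 71.5] mm; q [ 0.16  0.31 -0.17  0.   -1.09 -1.77] F [-0.1  0.   0.3] w 0.0544
```

Emit:
move_arm(
  rows="0 0 0 0 0.001 0.04 0.055;0 0 0 0 0 0.02 0.055;0 0 0 0 0 0.011 0.055;0 0 0 0 0 0 0.055;0 0 0 0 0 0 0.01;0 0 0 0 0 0 0.01;0 0 0 0 0 0 0.01;0 0 0 0 0 0 0.01",
)

```text
t: 11.72
eef_pos: [0.6176, -0.0922, 0.1149]
ee_rot: [-3.141, 0.001, 3.102]
force: [-0.2, 0.0, 3.3]
width: 0.0285
gripper_force: 15.1
```

Emit:
move_arm(
  rows="0 0 0 0 0 -0.02 0.01;0 0 0 0 0 -0.05 0.01;0 0 0 0 0 -0.05 0.01;0 0 0 0 0 -0.05 0.01;0 0 0 0 0 0 0.01;0 0 0 0 0 0 0.01",
)

```text
t: 12.48
eef_pos: [0.6169, -0.0918, 0.2838]
ee_rot: [3.141, -0.0, 3.101]
force: [-0.8, 0.5, -1.7]
width: 0.0281
gripper_force: 14.9
```

```bash
python3 -c "
from h import *
plan([.515,.397,.1],-np.pi-np.radians(2.2))
"
```

```text
t 12.475 rot [ 0.04 -0.03 -0.1 ] shift [120.6 484.5 183.8] mm; q [ 0.16  0.25 -0.03 -0.   -1.29 -1.78] F [-0.8  0.5 -1.7] w 0.0281
```

Emit:
move_arm(
  rows="0 0 0 0.0134 0.0538 0 0.01;0 0 0 0.0134 0.0538 0 0.01;0 0 0 0.0134 0.0538 0 0.01;0 0 0 0.0134 0.0538 0 0.01;0 0 0 0.0134 0.0538 0 0.01;0 0 0 0.0134 0.0538 0 0.01;0 0 0 0.0134 0.0538 0 0.01;0 0 0 0.0134 0.0538 0 0.01",
)

```text
t: 13.48
eef_pos: [0.5262, 0.3436, 0.2826]
ee_rot: [-3.14, -0.002, 3.102]
force: [0.8, 0.0, -0.8]
width: 0.0279
gripper_force: 14.9
```

Emit:
move_arm(
  rows="0 0 0 0.0134 0.0538 0 0.01;0 0 0 0 0 0.04 0.01;0 0 0 0 0 0.055 0.01;0 0 0 0 0 0.055 0.01;0 0 0 0 0 0.033 0.01;0 0 0 0 0 0 0.01;0 0 0 0 0 0 0.05;0 0 0 0 0 0 0.05",
)

```text
t: 14.48
eef_pos: [0.5169, 0.3974, 0.1033]
ee_rot: [3.139, 0.002, 3.102]
force: [0.9, -0.0, 0.5]
width: 0.0427
gripper_force: 0.0
```

Emit:
move_arm(
  rows="0 0 0 0 0 0 0.05;0 0 0 0 0 -0.05 0.05;0 0 0 0 0 -0.06 0.05;0 0 0 0 0 -0.06 0.05;0 0 0 0 0 -0.02 0.05;0 0 0 0 0 0 0.05",
)

```text
t: 15.22
eef_pos: [0.5167, 0.3971, 0.2947]
ee_rot: [3.137, 0.003, 3.102]
force: [-0.4, 0.2, -0.9]
width: 0.0501
gripper_force: 0.0
```

```bash
python3 - <<'E'
from h import *
plan([.564,-.264,.25],-np.pi-np.radians(2))
p,d,K,W=grab('wrist');C=cloud(d,K,W);Z=C[...,2];hsv=cv2.cvtColor(p,cv2.COLOR_BGR2HSV)
M=((Z<.09)&(hsv[...,1]>120)&(hsv[...,0]<22)&(abs(C[...,0]-.515)<.1)&(abs(C[...,1]-.4)<.08)).astype('u1')
n,L,st,c=cv2.connectedComponentsWithStats(M)
print([(st[i].tolist(),np.median(C[L==i],0).round(3)) for i in range(1,n) if st[i,4]>80])
E
```

```text
t 15.225 rot [ 0.26  0.19 -0.29] shift [ -70.3 -659.1   44.7] mm; q [ 0.95  0.29  0.05  0.   -1.32 -2.57] F [-0.4  0.2 -0.9] w 0.0501
[([267, 156, 28, 54, 1301], array([0.519, 0.397, 0.055]))]
```

Emit:
move_arm(
  rows="0 0 0 -0.006 -0.055 0 0.065;0 0 0 -0.006 -0.055 0 0.065;0 0 0 -0.006 -0.055 0 0.065;0 0 0 -0.006 -0.055 0 0.065;0 0 0 -0.006 -0.055 0 0.065;0 0 0 -0.006 -0.055 0 0.065;0 0 0 -0.006 -0.055 0 0.065;0 0 0 -0.006 -0.055 0 0.065",
)

```text
t: 16.27
eef_pos: [0.5457, -0.0467, 0.2902]
ee_rot: [-3.141, -0.002, 3.102]
force: [0.4, -0.5, 0.6]
width: 0.0648
gripper_force: 0.0
```

Emit:
move_arm(
  rows="0 0 0 -0.006 -0.055 0 0.065;0 0 0 -0.006 -0.055 0 0.065;0 0 0 -0.006 -0.055 0 0.065;0 0 0 -0.004 -0.054 0.045 0.065;0 0 0 0 0 0.04 0.065;0 0 0 0 0 0 0.065;0 0 0 0 0 0 0.065",
)

```text
t: 17.15
eef_pos: [0.56, -0.2585, 0.2125]
ee_rot: [-3.141, 0.0, 3.102]
force: [0.3, -0.5, 0.1]
width: 0.0652
gripper_force: 0.0
```

```bash
python3 - <<'E'
from h import *
plan([.564,-.264,.123],-np.pi-np.radians(2))
p,d,K,W=grab('top');C=cloud(d,K,W);Z=C[...,2];hsv=cv2.cvtColor(p,cv2.COLOR_BGR2HSV)
cv2.imwrite('pics/t2.png',p)
p,d,K,W=grab('side');cv2.imwrite('pics/s2.png',cv2.resize(p[140:400,60:360],None,fx=2.5,fy=2.3))
E
```

```text
t 17.15 rot [-0.04  0.03 -0.24] shift [-4.2 -5.3 89.5] mm; q [-0.12  0.28 -0.16  0.   -1.14 -1.49] F [ 0.3 -0.5  0.1] w 0.0652
```

View pics/t2.png

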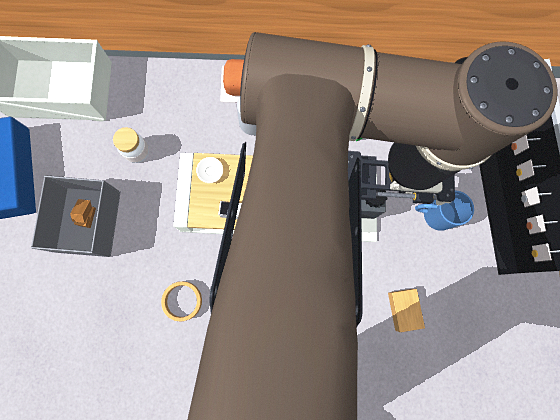

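Both offcuts are in the bin at (83,213). Now I'll descend on the knob, grip it and turn it.

Emit:
move_arm(
  rows="0 0 0 -0.0042 -0.0053 0.03 0.065;0 0 0 0 0 0.04 0.065;0 0 0 0 0 0.0195 0.065;0 0 0 0 0 0 0.065;0 0 0 0 0 0 0.065",
)

```text
t: 17.88
eef_pos: [0.5648, -0.264, 0.1239]
ee_rot: [-3.141, 0.003, 3.103]
force: [0.0, 0.8, 0.0]
width: 0.0649
gripper_force: 0.0
```

Emit:
move_arm(
  rows="0 0 0 0 0 0 0.03;0 0 0 0 0 0 0.03;0 0 0 0 0 0 0.03;0 0 0 0 0 0 0.03",
  squeeze=40,
)

```text
t: 18.38
eef_pos: [0.5638, -0.2651, 0.1227]
ee_rot: [-3.14, 0.001, 3.102]
force: [-0.5, -6.0, 2.1]
width: 0.0433
gripper_force: 40.0
```

Emit:
move_arm(
  rows="0 0 9.4 0 0 0 0.03;0 0 9.4 0 0 0 0.03;0 0 9.4 0 0 0 0.03;0 0 9.4 0 0 0 0.03;0 0 9.4 0 0 0 0.03;0 0 9.4 0 0 0 0.03;0 0 9.6 0 0 0 0.03;0 0 0 0 0 0 0.03",
)

```text
t: 19.38
eef_pos: [0.5644, -0.2643, 0.1227]
ee_rot: [3.14, 0.001, 1.951]
force: [1.6, -0.6, 3.7]
width: 0.043
gripper_force: 40.0
```

Emit:
move_arm(
  rows="0 0 0 0 0 0 0.065;0 0 0 0 0 0 0.065;0 0 0 0 0 0 0.065;0 0 0 0 0 -0.03 0.065;0 0 0 0 0 -0.05 0.065;0 0 0 0 0 -0.02 0.02;0 0 0 0 0 0 0;0 0 0 0 0 0 0",
)

```text
t: 20.38
eef_pos: [0.5629, -0.2638, 0.2209]
ee_rot: [-3.141, -0.001, 1.95]
force: [0.8, 0.1, -1.0]
width: 0.0407
gripper_force: 0.0
```

```bash
python3 - <<'E'
from h import *
plan([.5138,-.089,.2],-4.2)
E
```

```text
t 20.375 rot [-0.05 -0.07 -7.64] shift [176.4  42.9  20.9] mm; q [-0.12  0.28 -0.13 -0.   -1.16 -2.64] F [ 0.8  0.1 -1. ] w 0.0407
```

Emit:
move_arm(
  rows="0 0 -7.6 0 0 0 0;0 0 0 0.0441 0.0107 0 0;0 0 0 0.0441 0.0107 0 0;0 0 0 0.0441 0.0107 0.01 0;0 0 0 0.0441 0.0107 0.02 0;0 0 0 0 0 0.02 0;0 0 0 0 0 0 0;0 0 0 0 0 0 0",
  squeeze=10,
)

```text
t: 21.38
eef_pos: [0.5146, -0.0897, 0.1719]
ee_rot: [-3.141, 0.0, 2.082]
force: [-0.2, -0.8, 0.1]
width: 0.0003
gripper_force: 0.0
```

```bash
python3 - <<'E'
from h import *
plan([.5138,-.089,.152],-4.2)
p,d,K,W=grab('wrist');cv2.imwrite('pics/w4.png',p)
E
```

```text
t 21.375 rot [-0.04  0.   -0.06] shift [ 1.  -0.4 19.9] mm; q [ 0.2   0.16 -0.41  0.   -1.   -2.83] F [-0.2 -0.8  0.1] w 0.0003
```

View pics/w4.png

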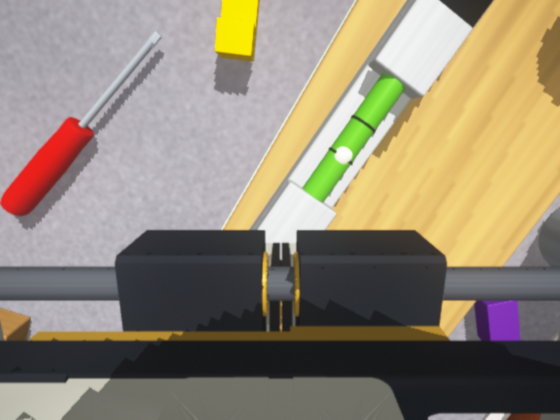

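The view shows the fingers above the foot-end block, with the vial lines near (363,123) and (337,152). The unpressed bubble sits at the foot side, (344,155). I'll press gently now.

Emit:
move_arm(
  rows="0 0 0 0 0 0.012 0;0 0 0 0 0 0.008 0;0 0 0 0 0 0.004 0;0 0 0 0 0 0.004 0;0 0 0 0 0 0 0;0 0 0 0 0 0 0",
)

```text
t: 22.18
eef_pos: [0.5146, -0.0899, 0.1444]
ee_rot: [-3.141, 0.001, 2.082]
force: [-1.1, -4.7, 5.2]
width: 0.0006
gripper_force: 2.8
```

Emit:
move_arm(
  rows="0 0 0 0 0 0.002 0;0 0 0 0 0 0.002 0;0 0 0 0 0 0 0;0 0 0 0 0 0 0",
)

```text
t: 22.68
eef_pos: [0.5147, -0.0901, 0.1416]
ee_rot: [3.141, 0.002, 2.083]
force: [-4.8, -3.8, 15.3]
width: 0.0003
gripper_force: 7.9
```

Emit:
move_arm(
  rows="0 0 0 0 0 0.001 0;0 0 0 0 0 0 0;0 0 0 0 0 0 0;0 0 0 0 0 0 0;0 0 0 0 0 0 0;0 0 0 0 0 0 0;0 0 0 0 0 0 0;0 0 0 0 0 0 0",
)

```text
t: 23.68
eef_pos: [0.5149, -0.0901, 0.1415]
ee_rot: [3.141, 0.002, 2.083]
force: [-8.2, -2.4, 23.8]
width: 0.0003
gripper_force: 11.6
```

```bash
cat > bub.py <<'E'
from h import *
def bubble(name):
    p,d,K,W=grab('wrist');hsv=cv2.cvtColor(p,cv2.COLOR_BGR2HSV)
    g=((abs(hsv[...,0].astype(int)-50)<15)&(hsv[...,1]>150)&(hsv[...,2]>80)).astype('u1');g[:,:200]=0;g[230:]=0
    hull=cv2.convexHull(np.argwhere(g)[:,::-1].astype(np.int32)); H=cv2.fillConvexPoly(np.zeros_like(g),hull,1)
    pts=np.argwhere(H)[:,::-1].astype(float);c=pts.mean(0);ax=np.linalg.svd(pts-c,full_matrices=False)[2][0]; ax*= -np.sign(ax[1])  # up in image = hinge end
    In=cv2.erode(H,np.ones((3,3)))>0
    dark=In&(hsv[...,2]<75);wht=In&(hsv[...,1]<110)&(hsv[...,2]>150)
    s=lambda m:(np.argwhere(m)[:,::-1]-c)@ax
    sd=s(dark);sw=s(wht);a,b=np.median(sd[sd<0]),np.median(sd[sd>0]);k=18/(b-a)
    print('lines',a.round(1),b.round(1),'bubble',sw.mean().round(1),len(sw),'mm off centre:',((sw.mean()-(a+b)/2)*k).round(2))
    q=np.int32(c);x,y=q;cv2.imwrite(name,cv2.resize(p[max(0,y-75):y+75,x-100:x+100],None,fx=4,fy=4))
E
python3 -c "
from bub import *
plan([.5138,-.089,.1416],-4.2); bubble('pics/b1.png')"
```

```text
t 23.675 rot [ 0.05  0.12 -0.  ] shift [ 1.5 -0.4 -0.1] mm; q [ 0.2   0.19 -0.45  0.   -0.93 -2.83] F [-8.2 -2.4 23.8] w 0.0003
lines -27.8 17.9 bubble 6.6 363 mm off centre: 4.52
```

View pics/b1.png

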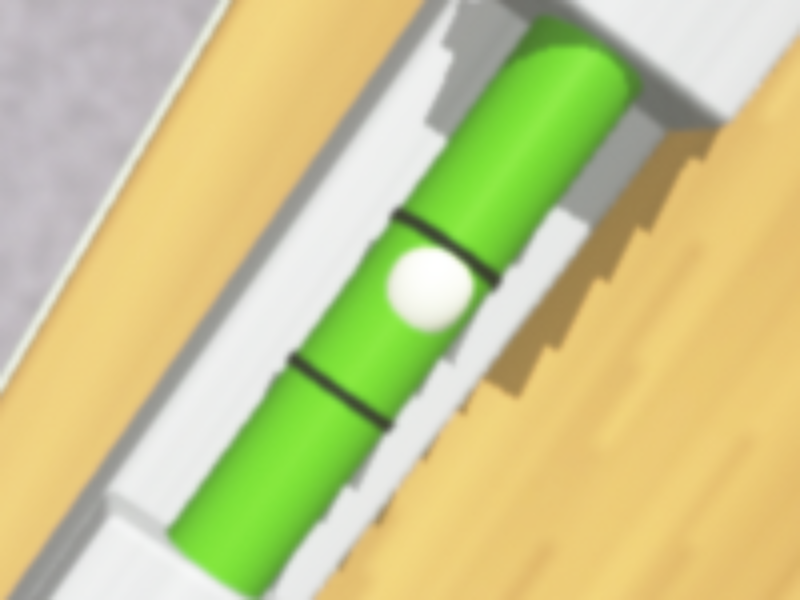

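Pressed and seated, with z unchanged between 15 and 24 N. The bubble at (430,288) in the crop is about 4.4 mm to the hinge side of centre, so the foot is still too low. That's 0.0147 rad, or about 0.6 rad (35°) more clockwise.

Emit:
move_arm(
  rows="0 0 0 0 0 -0.02 0;0 0 0 0 0 -0.05 0;0 0 -10.5 0 0 -0.02 0.02;0 0 -10.5 0 0 0 0.065;0 0 -10.5 0 0 0 0.065;0 0 0 0 0 0 0.065;0 0 0 0 0 0 0.065",
)

```text
t: 24.6
eef_pos: [0.5144, -0.0892, 0.2287]
ee_rot: [3.142, -0.0, 2.628]
force: [-0.7, -0.1, 0.3]
width: 0.0448
gripper_force: 0.0
```

```bash
python3 -c "
from h import *
plan([.564,-.264,.123],-4.2+np.radians(31.5))"
```

```text
t 24.6 rot [ 0.   -0.02 -0.29] shift [-128.4 -128.6  105.7] mm; q [ 0.2   0.11 -0.33 -0.   -1.13 -2.29] F [-0.7 -0.1  0.3] w 0.0448
```

Emit:
move_arm(
  rows="0 0 0 -0.0321 -0.0321 0 0.065;0 0 0 -0.0321 -0.0321 0 0.065;0 0 0 -0.0321 -0.0321 0 0.065;0 0 0 -0.0321 -0.0323 0 0.065;0 0 0 0 0 0.03 0.065;0 0 0 0 0 0 0.065;0 0 0 0 0 0 0.065",
)

```text
t: 25.48
eef_pos: [0.5642, -0.264, 0.1997]
ee_rot: [-3.141, 0.0, 2.632]
force: [0.8, 0.8, -0.0]
width: 0.0649
gripper_force: 0.0
```

```bash
python3 -c "
from h import *
plan([.564,-.264,.123],-4.2+np.radians(31.5))"
```

```text
t 25.475 rot [-0.02  0.03 -0.08] shift [ 0.2 -0.  76.7] mm; q [-0.12  0.3  -0.16  0.   -1.11 -1.96] F [ 0.8  0.8 -0. ] w 0.0649
```

Emit:
move_arm(
  rows="0 0 0 0 0 0.035 0.065;0 0 0 0 0 0.03 0.065;0 0 0 0 0 0.012 0.065;0 0 0 0 0 0 0.065;0 0 0 0 0 0 0.03;0 0 0 0 0 0 0.03;0 0 0 0 0 0 0.03;0 0 0 0 0 0 0.03",
  squeeze=40,
)

```text
t: 26.48
eef_pos: [0.5641, -0.2648, 0.1229]
ee_rot: [-3.141, 0.001, 2.632]
force: [-2.8, -2.2, 4.8]
width: 0.0435
gripper_force: 40.0
```

Emit:
move_arm(
  rows="0 0 8.7 0 0 0 0.03;0 0 8.7 0 0 0 0.03;0 0 8.7 0 0 0 0.03;0 0 8.7 0 0 0 0.03;0 0 0 0 0 0 0.03;0 0 0 0 0 0 0.065;0 0 0 0 0 0 0.065;0 0 0 0 0 0 0.065",
)

```text
t: 27.48
eef_pos: [0.5637, -0.264, 0.1216]
ee_rot: [-3.141, -0.0, 2.025]
force: [-0.1, 0.5, -0.4]
width: 0.0636
gripper_force: 0.0
```

Emit:
move_arm(
  rows="0 0 0 0 0 -0.03 0.065;0 0 0 0 0 -0.05 0.065;0 0 0 0 0 -0.02 0.03;0 0 0 0 0 0 0;0 0 0 0 0 0 0",
  squeeze=10,
)

```text
t: 28.1
eef_pos: [0.5633, -0.2639, 0.2209]
ee_rot: [-3.141, -0.001, 2.025]
force: [-0.5, -0.7, -0.5]
width: 0.0405
gripper_force: 0.0
```

```bash
python3 -c "
from h import *
plan([.5138,-.0895,.172],-4.2)"
```

```text
t 28.1 rot [-0.05 -0.07 -3.36] shift [176.3  42.3  48.9] mm; q [-0.12  0.28 -0.13 -0.   -1.16 -2.56] F [-0.5 -0.7 -0.5] w 0.0405
```

Emit:
move_arm(
  rows="0 0 -3.4 0 0 0 0;0 0 0 0.0441 0.0106 0 0;0 0 0 0.0441 0.0106 0 0;0 0 0 0.0441 0.0106 0.01 0;0 0 0 0.0441 0.0106 0.02 0;0 0 0 0 0 0.019 0;0 0 0 0 0 0 0;0 0 0 0 0 0 0",
)

```text
t: 29.1
eef_pos: [0.5143, -0.0901, 0.1729]
ee_rot: [-3.141, 0.0, 2.084]
force: [0.1, -0.4, -0.0]
width: 0.0003
gripper_force: 0.0
```

Emit:
move_arm(
  rows="0 0 0 0 0 0.012 0;0 0 0 0 0 0.008 0;0 0 0 0 0 0.003 0;0 0 0 0 0 0.003 0;0 0 0 0 0 0 0;0 0 0 0 0 0 0",
)

```text
t: 29.85
eef_pos: [0.5142, -0.0902, 0.1474]
ee_rot: [-3.141, 0.001, 2.084]
force: [-1.5, -4.4, 5.9]
width: 0.0006
gripper_force: 2.6
```

Emit:
move_arm(
  rows="0 0 0 0 0 0.002 0;0 0 0 0 0 0.001 0;0 0 0 0 0 0 0;0 0 0 0 0 0 0",
)

```text
t: 30.35
eef_pos: [0.5144, -0.0902, 0.1452]
ee_rot: [3.141, 0.001, 2.084]
force: [-2.5, -3.5, 11.1]
width: 0.0006
gripper_force: 5.4
```

Emit:
move_arm(
  rows="0 0 0 0 0 0.0005 0;0 0 0 0 0 0 0;0 0 0 0 0 0 0;0 0 0 0 0 0 0;0 0 0 0 0 0 0;0 0 0 0 0 0 0;0 0 0 0 0 0 0;0 0 0 0 0 0 0",
)

```text
t: 31.35
eef_pos: [0.5145, -0.0902, 0.1451]
ee_rot: [3.141, 0.001, 2.085]
force: [-4.8, -3.4, 14.1]
width: 0.0004
gripper_force: 7.2
```

```bash
python3 -c "
from bub import *
plan([.5138,-.089,.1416],-4.2); bubble('pics/b2.png')"
```

```text
t 31.35 rot [0.04 0.08 0.08] shift [1.4 0.  3.5] mm; q [ 0.2   0.19 -0.45  0.   -0.93 -2.83] F [-4.8 -3.4 14.1] w 0.0004
lines -27.6 17.9 bubble -4.1 357 mm off centre: 0.27
```

View pics/b2.png

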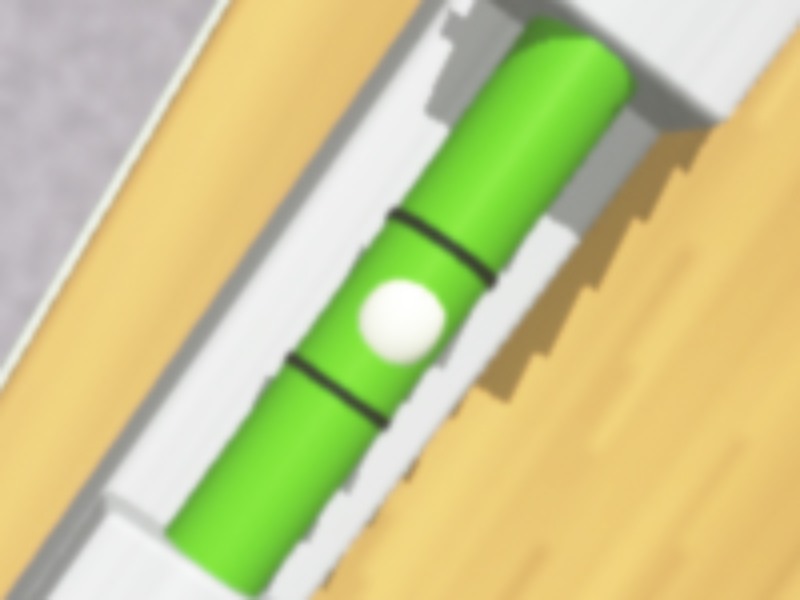

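The bubble at (402,320) in the crop is centred between the lines, within about 0.3 mm, and the shelf is seated at 14 N. I'll press a touch firmer, then hand in.

Emit:
move_arm(
  rows="0 0 0 0 0 0.0005 0;0 0 0 0 0 0 0;0 0 0 0 0 0 0;0 0 0 0 0 0 0;0 0 0 0 0 0 0;0 0 0 0 0 0 0;0 0 0 0 0 0 0",
)

```text
t: 32.28
eef_pos: [0.5145, -0.0903, 0.145]
ee_rot: [3.141, 0.002, 2.085]
force: [-6.0, -2.3, 18.3]
width: 0.0002
gripper_force: 9.1
```

```bash
python3 -c "
from bub import *
bubble('pics/b3.png'); print(arm.get_state()['force']); print(arm.job_done())"
```

```text
lines -27.5 17.9 bubble -4.0 358 mm off centre: 0.33
[-6.00634811 -2.47166951 18.17013215]
the job is handed in; nothing more can be done
None
```

The job is handed in at about 32 s: both offcuts are in the bin, and the fingers are holding the level down at about 18 N with the bubble within 0.35 mm of centre. My first grasp at the plain block missed and slid it about 9 mm along the shelf (peak reading about 21 N) before the second one took it.

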